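# Pop the locked die drawer of a tag press with a release pin and put the die away

## Robot

A 7-joint arm with a two-finger parallel gripper is mounted at the origin on the work surface. World frame = base frame: x ahead of the robot, y to its left, z up, the work surface at z = 0. Lengths are in mm, angles in rad, forces in N, time in s.
With the tool pointing down it reaches from about 350 to 900 mm from the base axis. Payload 7.2 kg.
Tool frame: the origin (TCP) lies midway between the tips of the shut fingers; the grasp point (between the pads) lies behind it (ctrl.pinch_z is the z of the grasp point in the tool frame, in mm); z points along the fingers, y is the line along which they close (so a half turn about z gives the same grasp; the last joint's range is limited). The gripper opens to 88 mm and grips with 3 to 60 N. Pads are 20 mm wide; open, the fingers measure 115 mm over their backs; the gripper's body (75 mm by 178 mm) begins 61 mm behind the grasp point.
Start: joints at [1.265, 0.411, -0.013, 1.596, 0.006, 1.134, -0.082], TCP at [147.216, -607.418, 222.653] pointing down, gripper open.
Joint ranges: [-2.95, 2.95], [-0.29, 1.99], [-1.47, 1.44], [0.14, 2.54], [-1.03, 4.17], [0.13, 1.85], [-2.86, 2.86]. Speed limits (rad/s): [2.39, 2.39, 3.01, 3.01, 3.14, 3.14, 3.14].

## Interface

Orientations are given as a unit quaternion [w, x, y, z].
In Python, from rig import ctrl, cams gives the robot as it stands. The module is installed in compiled form; this text tells all that it offers.
- The arm moves only by the tool play_rows, never from a script. Its argument "deltas" is text: rows parted by semicolons, each of 7 numbers parted by spaces: the closure, from 0 (fully open) to 1 (shut), then the shift along the tool's x, y, z in cm, then the turn, a rotation vector about the tool's x, y, z in rad. A call has 1 to 10 rows; each row shifts and turns the commanded pose from where the row before left it, along the tool's axes as they then stand; what a row does not reach is not made up. A row lasts 1/12 s, in which the tool goes at most 41.7 mm and 7.16 degrees, less where a joint would pass 70% of its speed; a pose out of reach is approached as far as the arm can. A call is refused whole if a number of a shift passes 4.17 or a number of a turn 0.125, either way. A call with a gripper value outside its range is refused whole. The fingers move at their own pace and stop on an object; "grip_force" is the grip in N (left out, the last holds). Time passes only in rows, so rows that do not move let the fingers close. It gives the time, the measured TCP pose, the force, the opening and the grip force at its end, in the units of the state.
- ctrl.get_state(): the state, without advancing time (a new reading comes with each control period).
- cams.capture(name): name is "scene" or "top"; returns a dict with "pixels" (384x512x3 uint8, red, green, blue), "fx", "fy", "cx", "cy" (pixels), "R" (3x3) and "t" (3): a world point X has camera coordinates R X + t. Camera axes: x right, y down, z forward; pixel columns grow to the right and rows downward; lengths in mm; the calibration is good to about 2 mm. A picture is of the moment at which its call begins. There is no depth.
- ctrl.finish_job(): hands the job in; it is judged then, once.
The state is a dict: "time": time; "qpos": joint angles; "joint_velocities": joint speeds; "joint_torque": joint torques, N m; "eef_pos": TCP position; "orientation": TCP orientation; "force": force on the tool from outside, world axes, zero at the start; "ft_torque": the same for the moment, N m; "finger_gap": opening from 0.0 (shut) to 1.0 (fully open); "finger_force": force on a finger pad.
Only numpy, scipy, OpenCV 4.12 (cv2) and the standard library are available. Lean on these libraries where they do the work, as an engineer would, in place of code of your own. Each camera call takes 0.05 s, during which the arm holds its last target. There are 200 camera calls.

## Task

The embossing press has locked its die drawer. Take the red-handled release pin from its stand, reach down through the slot in the top of the press and feel along it, without forcing, for the sprung catch hidden below; press the catch so that the drawer springs out. Then put the pin back upright in its stand, fully down, and set the brass die (do not drop it) upright in the empty half of the die tray, leaving the drawer open and everything else where it stands.

Things in the scene. Friction and masses are not known exactly. Their poses are not given: they have to be found in the camera images.
- press: Sage-green tag-embossing press, a fixed flat box 180 (x) x 160 (y) x 90 mm high; origin at the centre of its underside; the drawer is in its -x face, the slot in its top, a black knob on its +y side. Its place and yaw vary.
- slot (a point): Centre of the access slot, level with the press's top face (90 mm above the table), 35 mm to +x of the press's centre; axes as the press. The slot is 52 mm long (y) and 12 mm wide (x), framed in bright metal, through an 8 mm top. Under it lies the ledge with the hidden catch.
- ledge (a point): Point 25 mm below the slot's centre, at the top of a stiff ledge that runs under the whole slot but for one gap 10 mm wide (along y), its centre anywhere within 18 mm of this point along y: unseen, different each time. The catch fills the gap, its flat head 2.5 mm below the ledge's top. A tip stopped by the ledge has missed: lift it a little and try elsewhere along y.
- ledge_pad (a joint): How far (m) the ledge is pressed down on its hard rubber seat: 0 at rest; it gives 1 mm for each 8 N. Pressed in by more than 5 mm (40 N) the ledge counts as forced.
- catch (a joint): How far (m) the catch's head is pressed down: 0 at rest, stop at 0.010. Its spring resists with 2.5 N at first and 6.5 N at the stop; it frees the drawer at about 0.005 (4.5 N), the pin's tip then being 33 mm or more below the press's top face. It springs back up when let go.
- drawer (a joint): Travel in m of the cream-fronted white drawer out of the press's -x face: 0 shut and locked (may read up to 1 mm), 0.085 fully out. Once freed, a damped spring pushes it out by itself in about 0.5 s and keeps it out. It has no handle.
- drawer_floor (a point): Centre of the drawer's inner floor (moves with the drawer; axes as the press). The tray inside is about 80 (x) x 92 (y) mm with walls 26 mm high above the floor (the front 48 mm).
- pin: Release pin: red handle, 22 x 22 mm square and 70 mm high (its lowest 4 mm a brass collar 20 mm square), with a steel shaft of 6 mm diameter, round-tipped, 65 mm long, under it. Origin at the handle's underside, in the middle; z up along the handle, x and y square to the handle's sides. 70 g. It starts upright in the stand with the handle's underside on the stand's top.
- pin_tip (a point): Tip of the pin's shaft, 65 mm below the pin's origin.
- stand: Fixed dark wooden block 60 x 60 x 75 mm high that holds the pin in a hole of 14 mm diameter, 70 mm deep, in the middle of its top; origin at the centre of its underside. The stand and the tray may change sides.
- die: Brass embossing die: square base 36 x 36 x 14 mm with an upright round wooden grip of 16 mm diameter on it, 45 mm high in all; origin at the centre of its underside, z up along the grip. About 170 g. It starts upright in the shut drawer, about 53 mm to -x of the press's centre; with the drawer out it stands about 50 mm in front of the press's -x face and its grip is free from above.
- tray: Fixed plywood die tray 90 (x) x 160 (y) x 20 mm high, walls and floor 4 mm, one divider across the middle (at y = 0) that makes two compartments, centred at y = +40 mm and y = -40 mm, each 82 (x) x 74 (y) mm inside; origin at the centre of its underside. The +y compartment holds the spare die; the -y compartment is empty and is where the brass die goes.
- spare_die: Spare die of the same shape and size, steel base and black grip, standing in the tray's +y compartment. Leave it there.
- jar: Clear glass jar with cork, 64 mm diameter, 110 mm high; leave alone. Origin at the centre of its underside.
- amber_jar: Amber glass jar, black cap, 56 mm diameter, 85 mm high; leave alone. Origin at the centre of its underside.
- mug: White mug, 80 mm diameter, 90 mm high; leave alone. Origin at the centre of its underside.
- spool: Pink spool, 68 mm diameter, 32 mm high; leave alone. Origin at the centre of its underside.
- glue_gun: Black and orange glue gun lying down, 180 mm long, 36 mm high; leave alone. Origin at its middle, on the table.
- foam_brick: Dark green brick 70 x 150 x 60 mm; leave alone. Origin at the centre of its underside.
- glue_bottle: White bottle with red cap, 48 mm diameter, 120 mm high; leave alone. Origin at the centre of its underside.
There are look-alikes about, which are no part of the job. Of the things like the tray, leave any that is black; of the rest the smaller one is meant.

How it is judged:
By the outcome, as a careful person would: the job done as asked, in the order asked, and still so for the second after the job is handed in, with the robot touching nothing.
It also fails if it takes over 67 s, if anything falls off the work surface, if the arm or the gripper's body presses on something with over 40 N, if the wrist force passes 120 N, or if a joint passes its speed limit or range.

## Working session

There is one attempt and no reset: what is moved stays moved. The work goes in short steps, Python scripts to look and compute and a tool call to move; the robot and the scene stay as the last step left them, time stands still between calls to the robot, and variables do not carry over. Pictures are saved under pics/ and viewed, at most 14 in all, crops included, and the job is handed in when it is done.

Besides the shell and the picture viewer there is one more tool, called after "Request:" as name(argument=value, ...), one argument or row to a line, values as JSON. play_rows: Moves the arm, as the interface text tells. Its arguments: {"type":"object","properties":{"deltas":{"type":"string"},"grip_force":{"type":"number"}},"required":["deltas"]}

```bash
mkdir -p pics; cat > h.py <<'E'
import numpy as np, cv2
from rig import ctrl, cams
def snap(n):
    c=cams.capture(n); np.savez(f'pics/{n}.npz',**c); return c
def ray(c,u,v,z):
    R=np.array(c['R']);t=np.array(c['t']).ravel()
    C=-R.T@t; d=R.T@np.array([(u-c['cx'])/c['fx'],(v-c['cy'])/c['fy'],1])
    return C+d*(z-C[2])/d[2]
def proj(c,X):
    p=np.array(c['R'])@np.array(X,float)+np.array(c['t']).ravel()
    return np.array([c['fx']*p[0]/p[2]+c['cx'],c['fy']*p[1]/p[2]+c['cy']])
def save(c,fn,box=None,s=1):
    im=c['pixels'][:,:,::-1]
    if box: im=im[box[1]:box[3],box[0]:box[2]]
    cv2.imwrite(fn,cv2.resize(im,None,fx=s,fy=s,interpolation=cv2.INTER_CUBIC))
E
python3 - <<'E'
from h import *
for n in('top','scene'):
    c=snap(n); save(c,f'pics/{n}1.png',None,1.55); print(n,c['fx'],-np.array(c['R']).T@np.array(c['t']).ravel(),c['R'])
print(ctrl.get_state(),ctrl.pinch_z)
E
```

```text
top 450.0409008261283 [ 251.81897867   20.68165425 1924.9473982 ] [[-0.00573545 -0.99996518  0.00606202]
 [-0.9930153   0.00498096 -0.11788045]
 [ 0.11784615 -0.00669578 -0.99300929]]
scene 361.1196121355807 [1055.51271011  574.6447777   942.2610046 ] [[-0.72378565  0.68985573  0.01527753]
 [ 0.49837443  0.53794318 -0.67988239]
 [-0.47723921 -0.48447518 -0.73316201]]
{'time': 0.1, 'qpos': array([ 1.26482864,  0.41183265, -0.01270438,  1.59694112,  0.00562232,
        1.13432716, -0.08220888]), 'joint_velocities': array([ 0.00027234,  0.00061536, -0.00020974, -0.00316808,  0.00102603,
        0.00084043,  0.00089032]), 'joint_torque': array([ 2.17039669e-03, -5.89100039e+01,  6.43935744e-01, -2.91711241e+01,
       -5.36021625e-02,  1.45040907e-02,  6.63063315e-05]), 'eef_pos': array([ 147.05137474, -606.98305413,  221.89316584]), 'orientation': array([-7.20834196e-04,  9.92940318e-01,  1.18612747e-01, -1.50213682e-04]), 'force': array([-0.36560507,  0.05829963, -0.22938271]), 'ft_torque': array([ 0.01180224,  0.00692662, -0.02572799]), 'finger_force': 0.0, 'finger_gap': 0.9998699336969381} -18.700000000000003
```

View pics/top1.png

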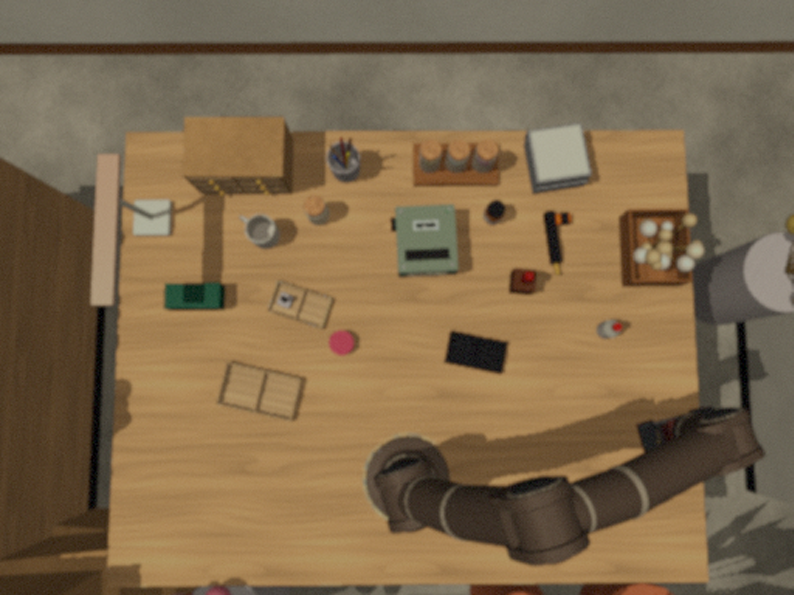

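View pics/scene1.png

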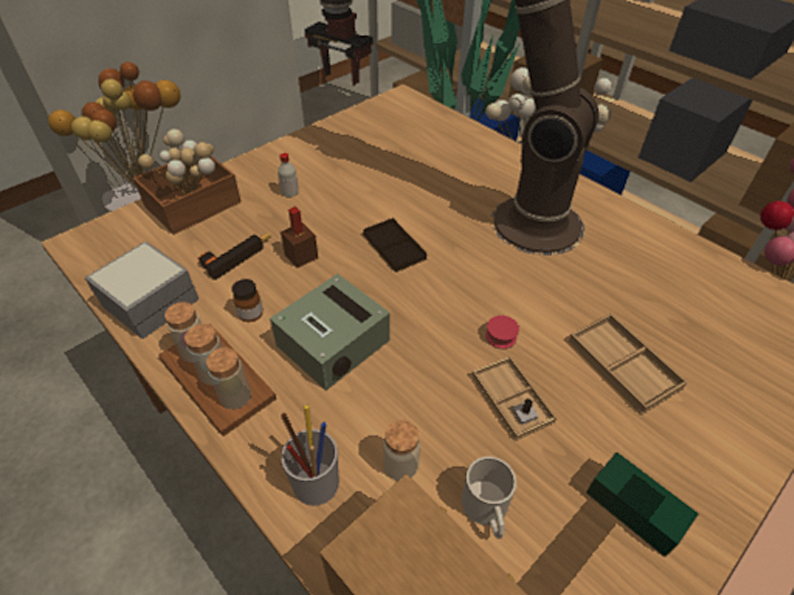

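The top view shows the press at (427,238), the pin in its stand at (525,280) and the spare die in the small plywood tray at (301,304). There are three tray candidates: the small plywood one at (301,304), a large plywood one at (262,390) and a black one at (477,352). I choose the small one. The only red-handled pin is at (525,280), since the red-capped bottle at (612,328) isn't one.

```bash
python3 - <<'E'
from h import *
c=np.load('pics/top.npz'); save(c,'pics/top_crop.png',(165,125,355,220),4.2)
c=np.load('pics/scene.npz'); save(c,'pics/scene_crop.png',(165,120,365,290),3.5)
E
```

```text
(no output)
```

View pics/top_crop.png

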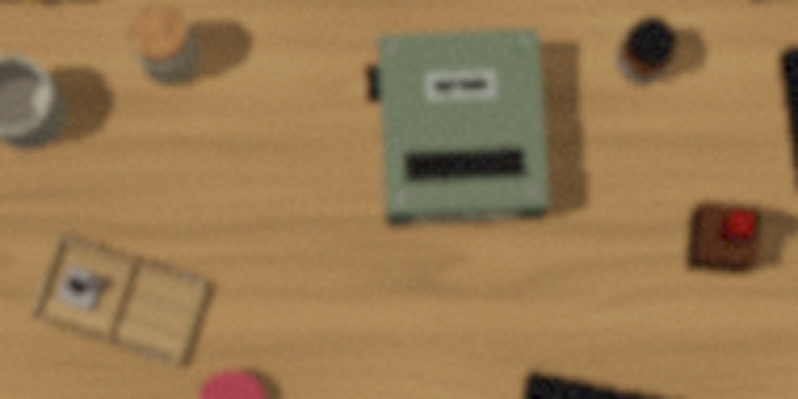

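View pics/scene_crop.png

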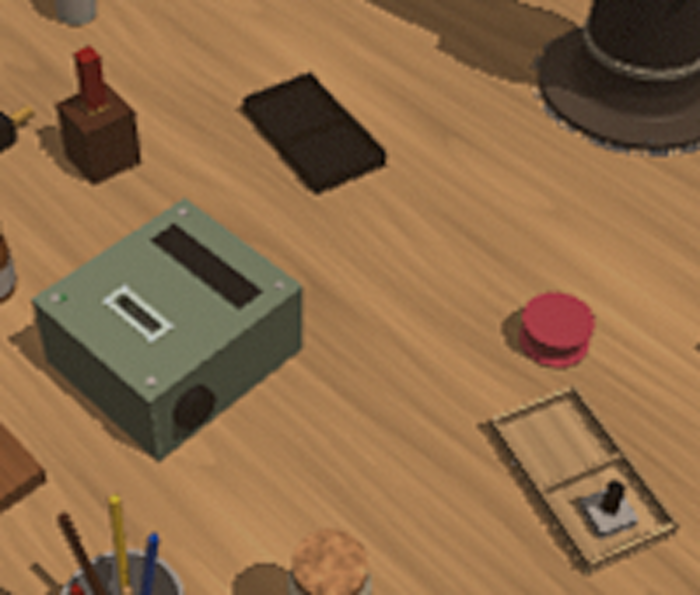

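```bash
cat > fit.py <<'E'
from h import *
from scipy.optimize import least_squares
T=np.load('pics/top.npz');S=np.load('pics/scene.npz')
tp=lambda a:(T,(np.array(a)+.5)/4.2-.5+[165,125]); sp=lambda a:(S,(np.array(a)+.5)/3.5-.5+[165,120])
def fit(name,obs,x0):
    def f(p):
        r=[]
        for X,(c,uv) in obs:
            k,s=np.cos(p[2]),np.sin(p[2]); r+=list(proj(c,[p[0]*1000+k*X[0]-s*X[1],p[1]*1000+s*X[0]+k*X[1],X[2]])-uv)
        return r
    q=least_squares(f,x0); print(name,q.x[:2]*1000,q.x[2],np.round(q.fun.reshape(-1,2),1).tolist())
fit('press',[((90,80,90),tp((380,37))),((90,-80,90),tp((537,30))),((-90,-80,90),tp((548,205))),((-90,80,90),tp((388,213))),((35,0,90),tp((461,85))),
 ((90,-80,90),sp((34,300))),((-90,-80,90),sp((185,202))),((-90,80,90),sp((302,288))),((90,80,90),sp((158,405))),((35,0,90),sp((139,313)))],[.6,0,0])
fit('stand',[((30,30,75),tp((697,205))),((0,0,145),tp((740,223))),((30,-30,75),tp((760,208))),((0,0,145),sp((88,53))),((0,0,75),sp((95,110))),
 ((-30,30,75),sp((139,125))),((30,30,75),sp((97,147))),((30,-30,75),sp((58,112)))],[.5,-.2,0])
fit('tray',[((45,80,20),tp((63,236))),((45,-80,20),tp((212,283))),((-45,80,20),tp((38,316))),((-45,-80,20),sp((572,390))),((45,-80,20),sp((480,425))),((45,80,20),sp((588,570))),((-45,80,20),sp((676,527)))],[.45,.3,0])
fit('spool',[((0,0,32),tp((234,385))),((0,0,32),sp((558,320)))],[.4,.2,0])
E
python3 fit.py
```

```text
press [641.78442594 -50.20938958] 0.052324519330457606 [[-1.0, -0.6], [-0.2, -1.1], [0.1, -0.3], [-0.5, 0.0], [-0.4, -0.2], [-0.1, -0.1], [0.2, -1.4], [1.1, -1.0], [-1.3, -0.8], [0.5, 0.2]]
stand [ 531.71221816 -307.79701623] -0.08453181097483702 [[-0.8, -1.8], [-1.2, -1.0], [-1.4, -1.3], [0.9, 1.0], [1.3, -0.0], [0.2, -3.4], [-2.1, -2.8], [0.4, -1.6]]
tray [478.47757929 294.99053857] -0.2997369287995604 [[-1.0, -1.9], [-0.7, -2.3], [-1.6, -0.9], [-0.6, -1.6], [1.5, -1.4], [-0.2, -1.0], [0.4, -0.9]]
spool [376.0822653  180.63094521] 0.0 [[-0.6, 1.7], [-1.3, 1.0]]
```

```bash
cat >> h.py <<'E'
def axes():
    s=ctrl.get_state(); w,x,y,z=s['orientation']
    from scipy.spatial.transform import Rotation as Ro
    return s,Ro.from_quat([x,y,z,w]).as_matrix()
def plan(target,psi,n):
    """rows (cm in tool axes, turn) from measured pose to a tool-down pose at target with yaw psi"""
    s,M=axes(); p0=np.arctan2(M[1,0],M[0,0]); d=(np.array(target)-s['eef_pos'])/10/n
    dp=(psi-p0+np.pi)%(2*np.pi)-np.pi
    print('t %.1f'%s['time'],'pos',np.round(s['eef_pos'],1),'psi %.3f'%p0,'zaxis',np.round(M[:,2],4),'F',np.round(s['force'],1),'gap %.3f'%s['finger_gap'])
    for i in range(n):
        a=p0+dp*i/n
        print('%.2f %.2f %.2f 0 0 %.3f'%(d@[np.cos(a),np.sin(a),0],d@[np.sin(a),-np.cos(a),0],-d[2],-dp/n))
E
python3 -c "
from h import *
plan((532,-308,215),1.49,16)"
```

```text
t 0.1 pos [ 147.1 -607.   221.9] psi 0.238 zaxis [-5.0e-04  1.4e-03 -1.0e+00] F [-0.4  0.1 -0.2] gap 1.000
2.78 -1.25 0.04 0 0 -0.078
2.87 -1.03 0.04 0 0 -0.078
2.94 -0.80 0.04 0 0 -0.078
2.99 -0.57 0.04 0 0 -0.078
3.03 -0.33 0.04 0 0 -0.078
3.04 -0.10 0.04 0 0 -0.078
3.04 0.14 0.04 0 0 -0.078
3.02 0.38 0.04 0 0 -0.078
2.98 0.62 0.04 0 0 -0.078
2.93 0.85 0.04 0 0 -0.078
2.85 1.07 0.04 0 0 -0.078
2.76 1.29 0.04 0 0 -0.078
2.65 1.50 0.04 0 0 -0.078
2.52 1.71 0.04 0 0 -0.078
2.38 1.90 0.04 0 0 -0.078
2.23 2.08 0.04 0 0 -0.078
```

Request:
play_rows(
  deltas="0.3 2.8 -1.25 0 0 0 -0.078;0.3 2.9 -1 0 0 0 -0.078;0.3 2.95 -0.8 0 0 0 -0.078;0.3 3 -0.6 0 0 0 -0.078;0.3 3.05 -0.3 0 0 0 -0.078;0.3 3.05 -0.1 0 0 0 -0.078;0.3 3.05 0.15 0 0 0 -0.078;0.3 3 0.4 0 0 0 -0.078;0.3 3 0.6 0 0 0 -0.078;0.3 2.95 0.85 0 0 0 -0.078",
  grip_force=20,
)

```text
time: 0.93
eef_pos: [390.0, -419.5, 222.4]
orientation: [-0.0, 0.872, 0.489, -0.0]
force: [0.6, -0.1, 0.5]
finger_gap: 0.695
finger_force: 0.0
```

Request:
play_rows(
  deltas="0.3 2.85 1.05 0 0 0 -0.078;0.3 2.75 1.3 0 0 0 -0.078;0.3 2.65 1.5 0 0 0 -0.078;0.3 2.5 1.7 0 0 0 -0.078;0.3 2.4 1.9 0 0 0 -0.078;0.3 2.2 2.1 0 0 0 -0.078;0.3 0 0 0 0 0 0;0.3 0 0 0 0 0 0",
)

```text
time: 1.6
eef_pos: [534.9, -307.3, 222.0]
orientation: [-0.001, 0.735, 0.678, 0.0]
force: [-0.0, -1.5, 0.3]
finger_gap: 0.7
finger_force: 0.0
```

```bash
python3 - <<'E'
from h import *
plan((532,-308,101),1.49,4)
p=ctrl.get_state()['eef_pos']
for n,b,s in(('top',(270,140,370,215),5),('scene',(120,60,270,180),4)):
    c=snap(n); print(n,proj(c,p))
    im=c['pixels'][:,:,::-1]; im=im[b[1]:b[3],b[0]:b[2]]; cv2.imwrite(f'pics/{n}c.png',cv2.resize(im,(600,450 if n=='top' else 480),interpolation=cv2.INTER_CUBIC))
a=cv2.imread('pics/topc.png');b=cv2.imread('pics/scenec.png')
cv2.imwrite('pics/pin2.png',cv2.resize(np.hstack([a,b[:450]]),(800,300)))
E
```

```text
t 1.6 pos [ 534.9 -307.3  222. ] psi 1.489 zaxis [-5.0e-04  1.3e-03 -1.0e+00] F [-0.  -1.5  0.3] gap 0.700
-0.02 -0.07 3.02 0 0 -0.000
-0.02 -0.07 3.02 0 0 -0.000
-0.02 -0.07 3.02 0 0 -0.000
-0.02 -0.07 3.02 0 0 -0.000
top [343.04961399 172.76257766]
scene [187.08151631 117.94109136]
```

View pics/pin2.png

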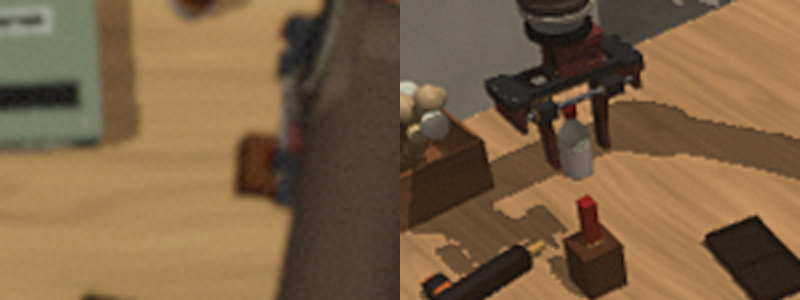

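```bash
python3 - <<'E'
from h import *
S=np.load('pics/scene.npz');T=np.load('pics/top.npz')
print(ray(S,190.2,135,145),ray(T,341.1,178,145), ray(S,191.9,150.5,75))
E
```

```text
[ 530.32224488 -312.34530105  145.        ] [ 526.45514083 -313.72081262  145.        ] [ 533.08321182 -312.9902505    75.        ]
```

Request:
play_rows(
  deltas="0.3 -0.54 -0.46 2.0 0 0 0;0.3 0 0 3 0 0 0;0.3 0 0 3 0 0 0;0.3 0 0 3 0 0 0;0.3 0 0 1.1 0 0 0;0.3 0 0 0 0 0 0;0.8 0 0 0 0 0 0;0.8 0 0 0 0 0 0;0.8 0 0 0 0 0 0;0.8 0 0 0 0 0 0",
  grip_force=25,
)

```text
time: 2.53
eef_pos: [529.6, -314.8, 103.4]
orientation: [0.001, 0.737, 0.676, 0.0]
force: [-0.4, -0.2, -0.1]
finger_gap: 0.438
finger_force: 0.0
```

Request:
play_rows(
  deltas="1 0 0 0 0 0 0;1 0 0 0 0 0 0;1 0 0 0 0 0 0",
)

```text
time: 2.78
eef_pos: [529.1, -314.3, 102.2]
orientation: [0.0, 0.736, 0.676, 0.0]
force: [-0.2, -0.3, 3.0]
finger_gap: 0.252
finger_force: 25.0
```

```bash
python3 - <<'E'
from h import *
plan((530,-312,101),1.49,1)
c=snap('scene'); save(c,'pics/grasp.png',(130,80,250,170),6)
print(proj(c,ctrl.get_state()['eef_pos']))
E
```

```text
t 2.8 pos [ 529.1 -314.3  102.2] psi 1.486 zaxis [ 7.e-04 -5.e-04 -1.e+00] F [-0.2 -0.3  3. ] gap 0.252
0.24 0.07 0.12 0 0 -0.004
[191.65344165 144.04930833]
```

View pics/grasp.png

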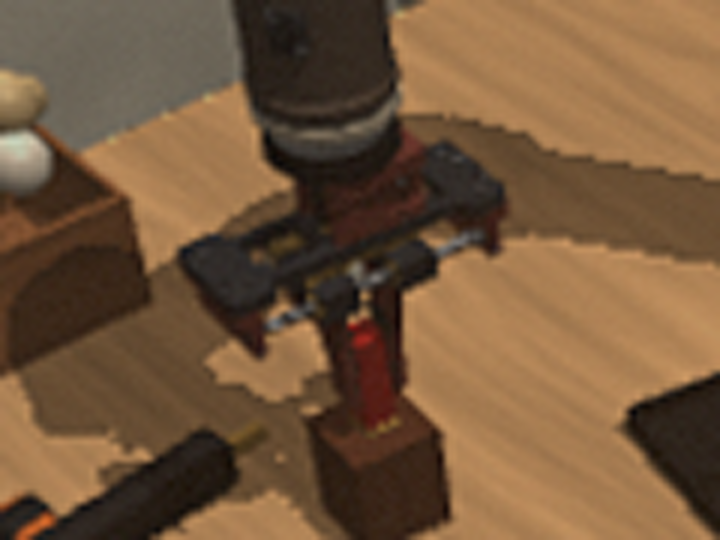

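Request:
play_rows(
  deltas="1 0 0 -1 0 0 0;1 0 0 -3 0 0 0;1 0 0 -3 0 0 0;1 0 0 -3 0 0 0;1 0 0 -2 0 0 0;1 0 0 0 0 0 0",
)

```text
time: 3.33
eef_pos: [530.9, -314.9, 227.3]
orientation: [0.004, 0.736, 0.676, 0.001]
force: [1.1, 0.3, 0.2]
finger_gap: 0.248
finger_force: 25.0
```

```bash
python3 - <<'E'
from h import *
S=np.load('pics/scene.npz')
u,v=(139.5/3.5-.5+165,313.5/3.5-.5+120); print(ray(S,u,v,90))
plan((678,-50,210),1.62,12)
E
```

```text
[677.2733616 -50.1313488  90.       ]
t 3.3 pos [ 530.9 -314.9  227.3] psi 1.486 zaxis [ 0.0066 -0.0037 -1.    ] F [1.1 0.3 0.2] gap 0.248
2.30 1.03 0.14 0 0 -0.011
2.29 1.06 0.14 0 0 -0.011
2.28 1.09 0.14 0 0 -0.011
2.27 1.11 0.14 0 0 -0.011
2.26 1.14 0.14 0 0 -0.011
2.24 1.16 0.14 0 0 -0.011
2.23 1.19 0.14 0 0 -0.011
2.22 1.21 0.14 0 0 -0.011
2.20 1.24 0.14 0 0 -0.011
2.19 1.26 0.14 0 0 -0.011
2.17 1.28 0.14 0 0 -0.011
2.16 1.31 0.14 0 0 -0.011
```

Request:
play_rows(
  deltas="1 2.3 1.05 0.14 0 0 -0.011;1 2.3 1.05 0.14 0 0 -0.011;1 2.3 1.1 0.14 0 0 -0.011;1 2.3 1.1 0.14 0 0 -0.011;1 2.25 1.15 0.14 0 0 -0.011;1 2.25 1.15 0.14 0 0 -0.011;1 2.25 1.2 0.14 0 0 -0.011;1 2.2 1.2 0.14 0 0 -0.011;1 2.2 1.25 0.14 0 0 -0.011;1 2.2 1.25 0.14 0 0 -0.011",
)

```text
time: 4.17
eef_pos: [651.8, -91.7, 206.9]
orientation: [-0.001, 0.698, 0.716, -0.0]
force: [0.2, -0.1, -0.4]
finger_gap: 0.251
finger_force: 25.0
```

Request:
play_rows(
  deltas="1 2.2 1.3 0.14 0 0 -0.011;1 2.1 1.3 0.14 0 0 -0.011;1 0 0 0 0 0 0;1 0 0 0 0 0 0;1 0 0 0 0 0 0",
)

```text
time: 4.58
eef_pos: [675.9, -49.7, 204.1]
orientation: [-0.0, 0.69, 0.723, -0.001]
force: [0.8, -0.1, -0.5]
finger_gap: 0.25
finger_force: 25.0
```

```bash
python3 - <<'E'
from h import *
plan((677,-50,204),1.62,1)
c=snap('scene'); save(c,'pics/slot.png',(160,140,260,215),8)
print(proj(c,ctrl.get_state()['eef_pos']),proj(c,ctrl.get_state()['eef_pos']-[0,0,92.2]))
E
```

```text
t 4.6 pos [675.9 -49.7 204.1] psi 1.618 zaxis [-1.4e-03 -6.0e-04 -1.0e+00] F [ 0.8 -0.1 -0.5] gap 0.250
-0.03 0.10 0.01 0 0 -0.002
[200.74870884 182.82014584] [203.93934796 204.05618724]
```

View pics/slot.png

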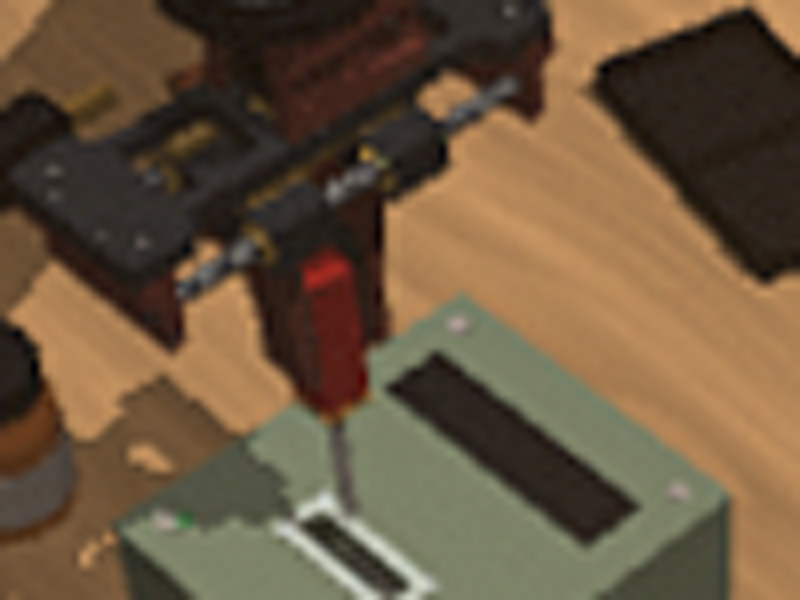

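Request:
play_rows(
  deltas="1 0.1 -0.1 0 0 0 0;1 0 0 1 0 0 0;1 0 0 0.5 0 0 0;1 0 0 0.5 0 0 0;1 0 0 0.3 0 0 0;1 0 0 0.3 0 0 0;1 0 0 0.3 0 0 0;1 0 0 0 0 0 0;1 0 0 0 0 0 0",
)

```text
time: 5.38
eef_pos: [675.4, -48.1, 175.7]
orientation: [-0.0, 0.69, 0.724, -0.0]
force: [0.6, -0.4, -0.9]
finger_gap: 0.25
finger_force: 25.0
```

Request:
play_rows(
  deltas="1 0 0 0.5 0 0 0;1 0 0 0.5 0 0 0;1 0 0 0.4 0 0 0;1 0 0 0.2 0 0 0;1 0 0 0.2 0 0 0;1 0 0 0.2 0 0 0;1 0 0 0 0 0 0;1 0 0 0 0 0 0",
)

```text
time: 6.05
eef_pos: [675.4, -48.1, 155.8]
orientation: [-0.0, 0.69, 0.724, -0.0]
force: [-0.9, -0.9, -0.5]
finger_gap: 0.251
finger_force: 25.0
```

Request:
play_rows(
  deltas="1 0 0 0.1 0 0 0;1 0 0 0.05 0 0 0;1 0 0 0 0 0 0;1 0 0 0 0 0 0",
)

```text
time: 6.38
eef_pos: [675.6, -48.0, 154.6]
orientation: [0.0, 0.69, 0.724, 0.0]
force: [0.4, 0.7, 0.5]
finger_gap: 0.249
finger_force: 25.0
```

Request:
play_rows(
  deltas="1 0 0 0.1 0 0 0;1 0 0 0.05 0 0 0;1 0 0 0 0 0 0;1 0 0 0 0 0 0",
)

```text
time: 6.72
eef_pos: [675.8, -48.0, 153.4]
orientation: [0.0, 0.69, 0.724, 0.0]
force: [0.1, 0.1, 5.4]
finger_gap: 0.25
finger_force: 25.0
```

Request:
play_rows(
  deltas="1 0 0 0.08 0 0 0;1 0 0 0 0 0 0;1 0 0 0 0 0 0",
)

```text
time: 6.97
eef_pos: [675.8, -47.9, 152.5]
orientation: [0.0, 0.69, 0.724, 0.0]
force: [-1.3, 0.6, 4.9]
finger_gap: 0.247
finger_force: 25.0
```

Request:
play_rows(
  deltas="1 0 0 0.1 0 0 0;1 0 0 0.1 0 0 0;1 0 0 0.1 0 0 0;1 0 0 0 0 0 0",
)

```text
time: 7.3
eef_pos: [675.7, -47.8, 149.3]
orientation: [0.0, 0.69, 0.724, 0.0]
force: [-0.7, 2.1, 1.6]
finger_gap: 0.247
finger_force: 25.0
```

```bash
python3 - <<'E'
from h import *
plan((675,-48,150),1.62,1)
c=snap('scene'); o=np.load('pics/scene.npz')
s=ctrl.get_state(); print(s['finger_force'])
E
```

```text
t 7.3 pos [675.7 -47.8 149.3] psi 1.618 zaxis [ 7.e-04  3.e-04 -1.e+00] F [-0.7  2.1  1.6] gap 0.247
-0.02 -0.07 -0.07 0 0 -0.002
25.000297129154205
```

Request:
play_rows(
  deltas="1 0 0 0.1 0 0 0;1 0 0 0.1 0 0 0;1 0 0 0 0 0 0;1 0 0 0 0 0 0;1 0 0 0 0 0 0;1 0 0 0 0 0 0;1 0 0 0 0 0 0",
)

```text
time: 7.93
eef_pos: [675.5, -47.8, 147.1]
orientation: [-0.0, 0.69, 0.724, 0.0]
force: [-0.3, 2.7, 4.3]
finger_gap: 0.248
finger_force: 25.0
```

```bash
python3 - <<'E'
from h import *
plan((675,-48,150),1.62,1)
a=snap('top')
c=snap('scene'); save(a,'pics/dr.png',(200,120,320,210),6)
E
```

```text
t 7.9 pos [675.5 -47.8 147.1] psi 1.618 zaxis [ 3.e-04  3.e-04 -1.e+00] F [-0.3  2.7  4.3] gap 0.248
-0.02 -0.05 -0.29 0 0 -0.002
```

View pics/dr.png

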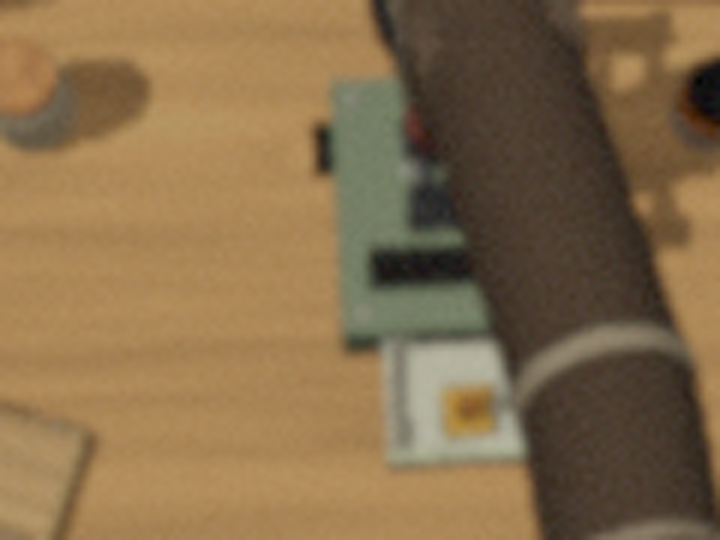

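The drawer is out, with the brass die visible at (469,410). Next I lift the pin and take it back to its stand.

Request:
play_rows(
  deltas="1 0 0 -0.5 0 0 0;1 0 0 -1 0 0 0;1 0 0 -2 0 0 0;1 0 0 -2 0 0 0;1 0 0 -2.5 0 0 0;1 0 0 0 0 0 0",
)

```text
time: 8.53
eef_pos: [677.1, -49.0, 232.4]
orientation: [0.003, 0.691, 0.723, 0.002]
force: [0.5, 0.3, -0.6]
finger_gap: 0.251
finger_force: 25.0
```

```bash
python3 - <<'E'
from h import *
plan((529.1,-314.3,222),1.486,12)
E
```

```text
t 8.5 pos [677.1 -49.  232.4] psi 1.617 zaxis [ 0.0059 -0.0015 -1.    ] F [ 0.5  0.3 -0.6] gap 0.251
-2.15 -1.33 0.09 0 0 0.011
-2.17 -1.31 0.09 0 0 0.011
-2.18 -1.29 0.09 0 0 0.011
-2.19 -1.26 0.09 0 0 0.011
-2.21 -1.24 0.09 0 0 0.011
-2.22 -1.21 0.09 0 0 0.011
-2.23 -1.19 0.09 0 0 0.011
-2.25 -1.17 0.09 0 0 0.011
-2.26 -1.14 0.09 0 0 0.011
-2.27 -1.12 0.09 0 0 0.011
-2.28 -1.09 0.09 0 0 0.011
-2.30 -1.07 0.09 0 0 0.011
```

Request:
play_rows(
  deltas="1 -2.15 -1.3 0.1 0 0 0.011;1 -2.15 -1.3 0.1 0 0 0.011;1 -2.2 -1.3 0.1 0 0 0.011;1 -2.2 -1.25 0.1 0 0 0.011;1 -2.2 -1.25 0.1 0 0 0.011;1 -2.2 -1.2 0.1 0 0 0.011;1 -2.25 -1.2 0.1 0 0 0.011;1 -2.25 -1.15 0.1 0 0 0.011;1 -2.25 -1.15 0.1 0 0 0.011;1 -2.25 -1.1 0.1 0 0 0.011",
)

```text
time: 9.37
eef_pos: [551.0, -270.7, 216.6]
orientation: [-0.0, 0.729, 0.684, -0.001]
force: [-0.6, -0.6, -0.5]
finger_gap: 0.251
finger_force: 25.0
```

Request:
play_rows(
  deltas="1 -2.3 -1.1 0.1 0 0 0.011;1 -2.3 -1.05 0.1 0 0 0.011;1 0 0 0 0 0 0;1 0 0 0 0 0 0;1 0 0 0 0 0 0",
)

```text
time: 9.78
eef_pos: [528.0, -313.0, 214.8]
orientation: [-0.0, 0.737, 0.676, -0.0]
force: [-0.1, -0.1, -0.6]
finger_gap: 0.247
finger_force: 25.0
```

```bash
python3 - <<'E'
from h import *
plan((529.1,-314.3,180),1.486,1)
c=snap('scene'); save(c,'pics/ret.png',(150,85,240,175),6)
p=ctrl.get_state()['eef_pos'];print(proj(c,p-[0,0,92.2]),proj(c,[530,-312,75]))
E
```

```text
t 9.8 pos [ 528.  -313.   214.8] psi 1.486 zaxis [-7.e-04  5.e-04 -1.e+00] F [-0.1 -0.1 -0.6] gap 0.247
-0.12 0.12 3.48 0 0 -0.000
[191.42114121 139.74323209] [192.75089314 150.2552295 ]
```

View pics/ret.png

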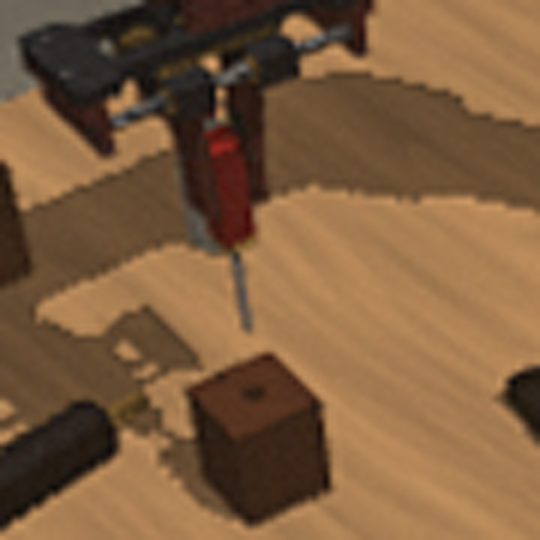

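Request:
play_rows(
  deltas="1 0.06 0.17 0 0 0 0;1 0 0 2 0 0 0;1 0 0 1.5 0 0 0;1 0 0 0.7 0 0 0;1 0 0 0.5 0 0 0;1 0 0 0.5 0 0 0;1 0 0 0.5 0 0 0;1 0 0 0 0 0 0;1 0 0 0 0 0 0",
)

```text
time: 10.58
eef_pos: [530.1, -312.9, 158.3]
orientation: [0.0, 0.736, 0.676, 0.0]
force: [-0.1, 0.4, -0.8]
finger_gap: 0.25
finger_force: 25.0
```

Request:
play_rows(
  deltas="1 0 0 1 0 0 0;1 0 0 1 0 0 0;1 0 0 1 0 0 0;1 0 0 1 0 0 0;1 0 0 0.7 0 0 0;1 0 0 0.5 0 0 0;1 0 0 0 0 0 0;1 0 0 0 0 0 0",
)

```text
time: 11.25
eef_pos: [530.0, -312.8, 105.7]
orientation: [-0.0, 0.736, 0.676, -0.0]
force: [-0.1, -0.2, 0.1]
finger_gap: 0.253
finger_force: 25.0
```

Request:
play_rows(
  deltas="1 0 0 0.15 0 0 0;1 0 0 0.1 0 0 0;1 0 0 0.1 0 0 0;1 0 0 0 0 0 0;1 0 0 0 0 0 0",
)

```text
time: 11.67
eef_pos: [530.0, -312.9, 102.7]
orientation: [0.0, 0.737, 0.676, -0.0]
force: [0.3, 0.5, 0.0]
finger_gap: 0.248
finger_force: 25.0
```

Request:
play_rows(
  deltas="1 0 0 0.1 0 0 0;1 0 0 0.05 0 0 0;1 0 0 0 0 0 0;1 0 0 0 0 0 0",
)

```text
time: 12.0
eef_pos: [530.2, -313.0, 102.2]
orientation: [0.0, 0.737, 0.676, -0.0]
force: [-2.1, 0.8, 7.6]
finger_gap: 0.25
finger_force: 25.0
```

Request:
play_rows(
  deltas="0.6 0 0 0 0 0 0;0.4 0 0 0 0 0 0;0.4 0 0 0 0 0 0;0.4 0 0 0 0 0 0;0.4 0 0 -2 0 0 0;0.4 0 0 -3.5 0 0 0;0.4 0 0 -3.5 0 0 0;0.4 0 0 -3.5 0 0 0;0.4 0 0 0 0 0 0",
)

```text
time: 12.75
eef_pos: [533.2, -314.0, 233.4]
orientation: [0.005, 0.737, 0.676, 0.002]
force: [1.0, -0.1, 0.2]
finger_gap: 0.6
finger_force: 0.0
```

```bash
python3 - <<'E'
from h import *
c=snap('scene');t=snap('top')
a=cv2.resize(c['pixels'][75:195,160:320,::-1],(800,600),interpolation=cv2.INTER_CUBIC)
cv2.imwrite('pics/rel.png',a)
# drawer/die from model: die ~50 mm in front of -x face
k,s=np.cos(.0523),np.sin(.0523)
die=np.array([641.8-140*k,-50.2-140*s]); print(die)
plan((die[0],die[1],200),0.052,14)
E
```

```text
[501.99142666 -57.51866249]
t 12.8 pos [ 530.7 -313.2  227.5] psi 1.486 zaxis [ 0.0027 -0.0018 -1.    ] F [-1.   0.1 -0.4] gap 0.600
1.80 -0.36 0.20 0 0 0.102
1.76 -0.54 0.20 0 0 0.102
1.69 -0.72 0.20 0 0 0.102
1.61 -0.89 0.20 0 0 0.102
1.51 -1.05 0.20 0 0 0.102
1.40 -1.20 0.20 0 0 0.102
1.27 -1.33 0.20 0 0 0.102
1.12 -1.46 0.20 0 0 0.102
0.97 -1.56 0.20 0 0 0.102
0.80 -1.65 0.20 0 0 0.102
0.63 -1.73 0.20 0 0 0.102
0.45 -1.78 0.20 0 0 0.102
0.27 -1.82 0.20 0 0 0.102
0.08 -1.84 0.20 0 0 0.102
```

View pics/rel.png

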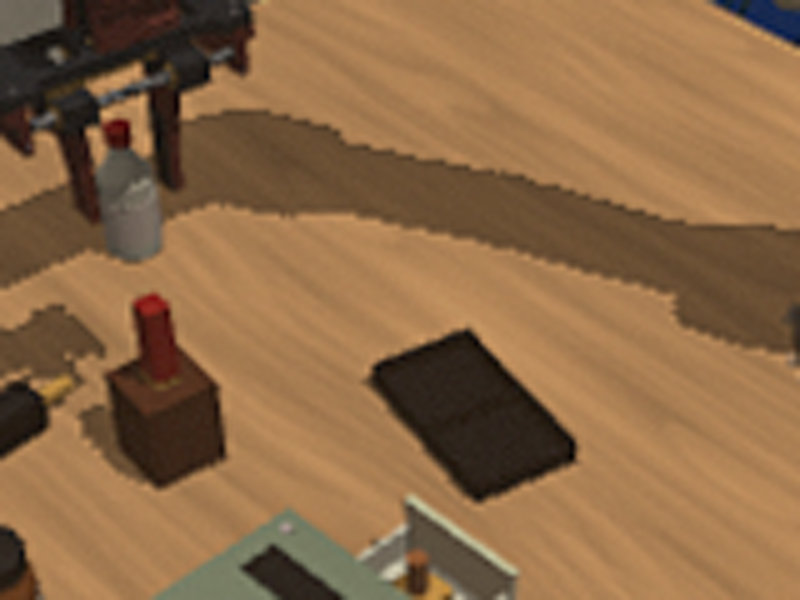

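```bash
python3 - <<'E'
from h import *
S=np.load('pics/scene.npz');T=np.load('pics/top.npz')
for z in (45,50,55,60,65): print(z,ray(S,243.2,185.6,z)[:2],ray(T,279.2,187,z)[:2],ray(T,277.8,187.9,z-31)[:2])
save(T,'pics/die_t.png',(235,160,325,210),5)
save(S,'pics/die_s.png',(215,165,305,215),5)
a=cv2.imread('pics/die_t.png');b=cv2.imread('pics/die_s.png');cv2.imwrite('pics/die.png',np.vstack([a,b]))
E
```

```text
45 [495.31481275 -76.12522879] [504.77108526 -70.24076709] [505.08182806 -65.69960773]
50 [498.43652368 -72.49880346] [504.09832147 -69.99894537] [504.419165   -65.47359088]
55 [501.55823461 -68.87237814] [503.42555769 -69.75712365] [503.75650195 -65.24757403]
60 [504.67994554 -65.24595281] [502.7527939  -69.51530194] [503.09383889 -65.02155718]
65 [507.80165647 -61.61952748] [502.08003011 -69.27348022] [502.43117583 -64.79554033]
```

View pics/die.png

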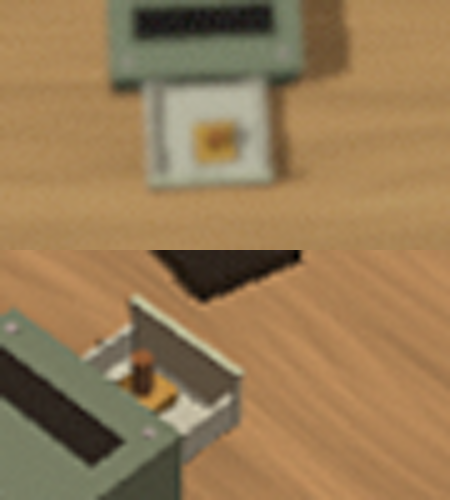

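Request:
play_rows(
  deltas="0.4 1.8 -0.35 0 0 0 0.102;0.4 1.75 -0.55 0 0 0 0.102;0.4 1.7 -0.7 0 0 0 0.102;0.4 1.6 -0.9 0 0 0 0.102;0.4 1.5 -1.05 0 0 0 0.102;0.4 1.4 -1.2 0 0 0 0.102;0.4 1.25 -1.35 0 0 0 0.102;0.4 1.1 -1.45 0 0 0 0.102;0.4 0.95 -1.55 0 0 0 0.102;0.4 0.8 -1.65 0 0 0 0.102",
)

```text
time: 13.68
eef_pos: [507.5, -130.0, 224.2]
orientation: [-0.001, 0.974, 0.228, -0.001]
force: [1.4, 0.1, -0.8]
finger_gap: 0.6
finger_force: 0.0
```

```bash
python3 - <<'E'
from h import *
plan((503,-66,110),0.052,5)
E
```

```text
t 13.7 pos [ 507.5 -130.   224.2] psi 0.461 zaxis [-2.9e-03  6.0e-04 -1.0e+00] F [ 1.4  0.1 -0.8] gap 0.600
0.49 -1.19 2.28 0 0 0.082
0.39 -1.22 2.28 0 0 0.082
0.29 -1.25 2.28 0 0 0.082
0.19 -1.27 2.28 0 0 0.082
0.08 -1.28 2.28 0 0 0.082
```

Request:
play_rows(
  deltas="0.6 0.3 -1 2.2 0 0 0.08;0.6 0.3 -1.2 2.3 0 0 0.08;0.6 0.3 -1.2 2.3 0 0 0.08;0.6 0.2 -1.3 2.3 0 0 0.08;0.6 0.1 -1.2 2 0 0 0.06;0.6 0 0 0 0 0 0;0.6 0 0 0 0 0 0;0.6 0 0 0 0 0 0",
)

```text
time: 14.35
eef_pos: [502.8, -71.5, 115.3]
orientation: [0.0, 0.999, 0.044, -0.0]
force: [0.4, 0.1, 0.4]
finger_gap: 0.402
finger_force: 0.0
```

```bash
python3 - <<'E'
from h import *
plan((503,-66,100),0.052,1)
c=snap('scene'); save(c,'pics/overdie.png',(195,130,295,205),8)
p=ctrl.get_state()['eef_pos']; print(proj(c,p),proj(c,[503,-66,58]))
E
```

```text
t 14.3 pos [502.8 -71.5 115.3] psi 0.088 zaxis [-3.e-04 -3.e-04 -1.e+00] F [0.4 0.1 0.4] gap 0.402
0.07 -0.55 1.53 0 0 0.036
[241.87731892 172.53834945] [243.43237514 185.64659456]
```

View pics/overdie.png

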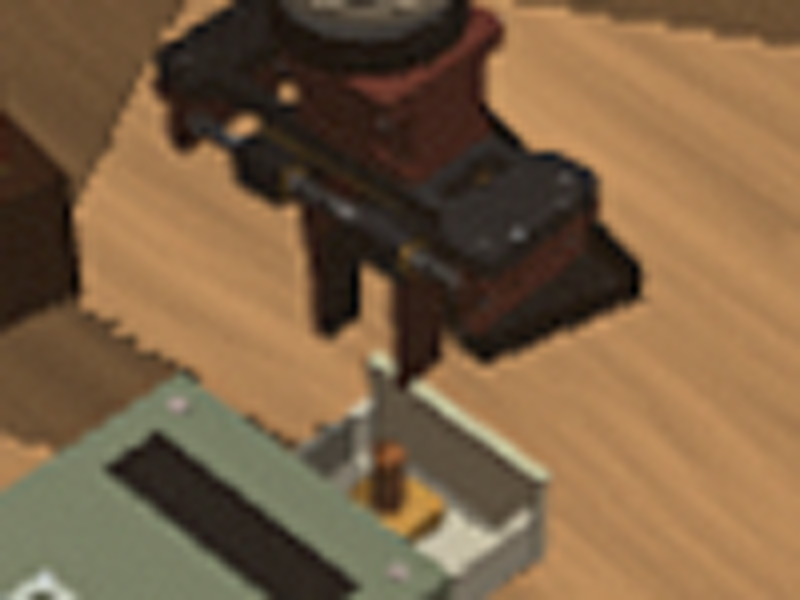

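Request:
play_rows(
  deltas="0.6 0.05 -0.55 0 0 0 0.036;0.6 0 0 2 0 0 0;0.6 0 0 2 0 0 0;0.6 0 0 1.5 0 0 0;0.6 0 0 0.8 0 0 0;0.6 0 0 0.5 0 0 0;0.6 0 0 0.5 0 0 0;0.6 0 0 0.4 0 0 0;0.6 0 0 0 0 0 0;0.6 0 0 0 0 0 0",
)

```text
time: 15.23
eef_pos: [503.0, -65.4, 38.4]
orientation: [0.0, 1.0, 0.025, 0.0]
force: [0.5, 0.1, 0.4]
finger_gap: 0.402
finger_force: 0.0
```

Request:
play_rows(
  deltas="0.6 0 0 0.3 0 0 0;0.6 0 0 0 0 0 0;0.8 0 0 0 0 0 0;1 0 0 0 0 0 0;1 0 0 0 0 0 0;1 0 0 0 0 0 0;1 0 0 0 0 0 0",
  grip_force=22,
)

```text
time: 15.82
eef_pos: [502.8, -65.3, 35.1]
orientation: [0.0, 1.0, 0.025, 0.0]
force: [-0.7, 0.9, 0.5]
finger_gap: 0.173
finger_force: 22.0
```

Request:
play_rows(
  deltas="1 0 0 -0.3 0 0 0;1 0 0 -1 0 0 0;1 0 0 -2 0 0 0;1 0 0 -2.5 0 0 0;1 0 0 -2.5 0 0 0;1 0 0 -1.5 0 0 0;1 0 0 0 0 0 0;1 0 0 0 0 0 0",
)

```text
time: 16.48
eef_pos: [503.1, -65.4, 133.9]
orientation: [0.0, 1.0, 0.025, 0.001]
force: [0.3, -0.6, -1.8]
finger_gap: 0.177
finger_force: 22.0
```

```bash
python3 - <<'E'
from h import *
plan((466.7,256.8,110),-0.3,14)
E
```

```text
t 16.5 pos [503.1 -65.4 133.9] psi 0.050 zaxis [ 2.e-03 -4.e-04 -1.e+00] F [ 0.3 -0.6 -1.8] gap 0.177
-0.15 -2.31 0.17 0 0 0.025
-0.20 -2.31 0.17 0 0 0.025
-0.26 -2.30 0.17 0 0 0.025
-0.32 -2.29 0.17 0 0 0.025
-0.37 -2.29 0.17 0 0 0.025
-0.43 -2.28 0.17 0 0 0.025
-0.49 -2.26 0.17 0 0 0.025
-0.55 -2.25 0.17 0 0 0.025
-0.60 -2.24 0.17 0 0 0.025
-0.66 -2.22 0.17 0 0 0.025
-0.71 -2.20 0.17 0 0 0.025
-0.77 -2.19 0.17 0 0 0.025
-0.82 -2.17 0.17 0 0 0.025
-0.87 -2.14 0.17 0 0 0.025
```

Request:
play_rows(
  deltas="1 -0.15 -2.3 0.1 0 0 0.025;1 -0.2 -2.3 0.1 0 0 0.025;1 -0.25 -2.3 0.1 0 0 0.025;1 -0.3 -2.3 0.1 0 0 0.025;1 -0.35 -2.3 0.1 0 0 0.025;1 -0.45 -2.3 0.1 0 0 0.025;1 -0.5 -2.25 0.1 0 0 0.025;1 -0.55 -2.25 0.1 0 0 0.025;1 -0.6 -2.25 0.1 0 0 0.025;1 -0.65 -2.2 0.1 0 0 0.025",
)

```text
time: 17.32
eef_pos: [475.6, 165.6, 121.4]
orientation: [0.001, 0.995, -0.1, -0.001]
force: [0.0, 0.1, -1.4]
finger_gap: 0.175
finger_force: 22.0
```

Request:
play_rows(
  deltas="1 -0.7 -2.2 0.1 0 0 0.025;1 -0.75 -2.2 0.1 0 0 0.025;1 -0.8 -2.15 0.1 0 0 0.025;1 -0.85 -2.15 0.1 0 0 0.025;1 0 0 0 0 0 0;1 0 0 0 0 0 0;1 0 0 0 0 0 0",
)

```text
time: 17.9
eef_pos: [466.6, 255.6, 117.8]
orientation: [0.001, 0.989, -0.149, -0.001]
force: [0.1, -0.6, -2.2]
finger_gap: 0.182
finger_force: 22.0
```

```bash
python3 - <<'E'
from h import *
plan((466.7,256.8,60),-0.3,1)
c=snap('scene');save(c,'pics/overtray.png',(270,190,370,265),7)
print(proj(c,ctrl.get_state()['eef_pos']),proj(c,[466.7,256.8,4]))
E
```

```text
t 17.9 pos [466.6 255.6 117.8] psi -0.300 zaxis [-0.002  -0.0017 -1.    ] F [ 0.1 -0.6 -2.2] gap 0.182
-0.03 -0.11 5.78 0 0 0.000
[326.87074116 224.27305156] [321.77774552 246.98866769]
```

View pics/overtray.png

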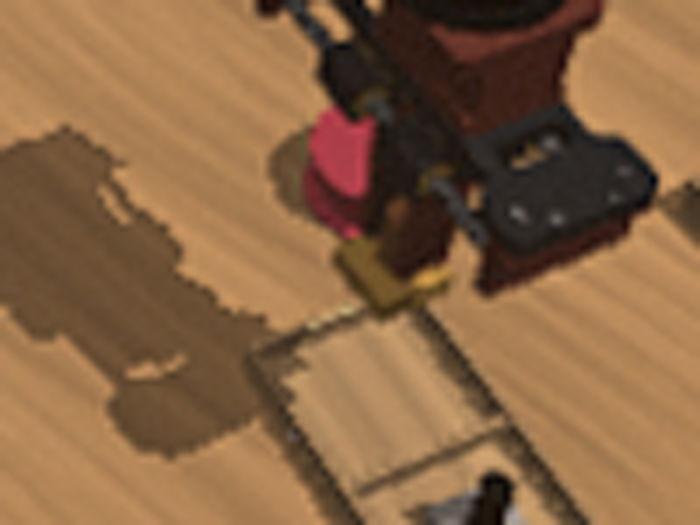

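```bash
python3 - <<'E'
from h import *
S=np.load('pics/scene.npz')
g=lambda p,z:ray(S,(p[0]+.5)/7-.5+270,(p[1]+.5)/7-.5+190,z)
P=[g(p,20) for p in((255,355),(395,310),(505,420),(360,490))]
print(np.round(P,0),np.mean(P,0))
# inner -y floor area by scene crop 1 corners
h=lambda p:ray(S,(p[0]+.5)/3.5-.5+165,(p[1]+.5)/3.5-.5+120,20)
Q=[h(p) for p in((480,425),(572,390),(676,527),(588,570))]; print(np.round(Q),np.mean(Q,0))
E
```

```text
[[493. 213.  20.]
 [429. 240.  20.]
 [440. 310.  20.]
 [513. 289.  20.]] [468.66896469 262.86144496  20.        ]
[[505. 206.  20.]
 [415. 237.  20.]
 [462. 386.  20.]
 [547. 361.  20.]] [482.54850087 297.32400048  20.        ]
```

Request:
play_rows(
  deltas="1 0.2 -0.5 0 0 0 0;1 0 0 2 0 0 0;1 0 0 2 0 0 0;1 0 0 2 0 0 0;1 0 0 1 0 0 0;1 0 0 0.5 0 0 0;1 0 0 0.5 0 0 0;1 0 0 0 0 0 0;1 0 0 0 0 0 0",
)

```text
time: 18.7
eef_pos: [471.1, 261.1, 39.6]
orientation: [-0.0, 0.989, -0.15, 0.0]
force: [0.8, -0.2, -1.7]
finger_gap: 0.178
finger_force: 22.0
```

Request:
play_rows(
  deltas="1 0 0 0.4 0 0 0;1 0 0 0.3 0 0 0;1 0 0 0.2 0 0 0;1 0 0 0.1 0 0 0;1 0 0 0 0 0 0;1 0 0 0 0 0 0",
)

```text
time: 19.2
eef_pos: [470.7, 261.0, 29.0]
orientation: [0.0, 0.989, -0.149, -0.0]
force: [0.1, 0.2, -1.9]
finger_gap: 0.176
finger_force: 22.0
```

Request:
play_rows(
  deltas="1 0 0 0.1 0 0 0;1 0 0 0.1 0 0 0;1 0 0 0 0 0 0;1 0 0 0 0 0 0",
)

```text
time: 19.53
eef_pos: [470.6, 260.9, 27.0]
orientation: [0.0, 0.989, -0.149, -0.0]
force: [0.1, -0.1, -2.6]
finger_gap: 0.179
finger_force: 22.0
```

Request:
play_rows(
  deltas="1 0 0 0.1 0 0 0;1 0 0 0.05 0 0 0;1 0 0 0 0 0 0;1 0 0 0 0 0 0",
)

```text
time: 19.87
eef_pos: [470.7, 260.9, 25.5]
orientation: [0.0, 0.989, -0.15, -0.0]
force: [-0.1, 0.6, -2.4]
finger_gap: 0.171
finger_force: 22.0
```

Request:
play_rows(
  deltas="1 0 0 0.1 0 0 0;1 0 0 0 0 0 0;1 0 0 0 0 0 0",
)

```text
time: 20.12
eef_pos: [470.8, 260.9, 25.2]
orientation: [0.0, 0.989, -0.15, 0.0]
force: [-1.8, -1.9, 5.3]
finger_gap: 0.175
finger_force: 22.0
```

Request:
play_rows(
  deltas="0.75 0 0 0 0 0 0;0.6 0 0 0 0 0 0;0.6 0 0 0 0 0 0;0.6 0 0 -0.5 0 0 0;0.6 0 0 -2 0 0 0;0.6 0 0 -3.5 0 0 0;0.6 0 0 -3.5 0 0 0;0.6 0 0 -3.5 0 0 0;0.6 -3 0 0 0 0 0;0.6 -3 0 0 0 0 0",
)

```text
time: 20.95
eef_pos: [415.0, 279.2, 157.1]
orientation: [-0.002, 0.989, -0.151, 0.002]
force: [-0.9, 0.4, -0.6]
finger_gap: 0.4
finger_force: 0.0
```

```bash
python3 - <<'E'
from h import *
c=snap('scene'); s=ctrl.get_state(); print(s['time'],s['eef_pos'])
save(c,'pics/final.png',(165,100,385,265),3.6)
E
```

```text
21.0 [407.57905565 281.23685923 155.86027171]
```

View pics/final.png

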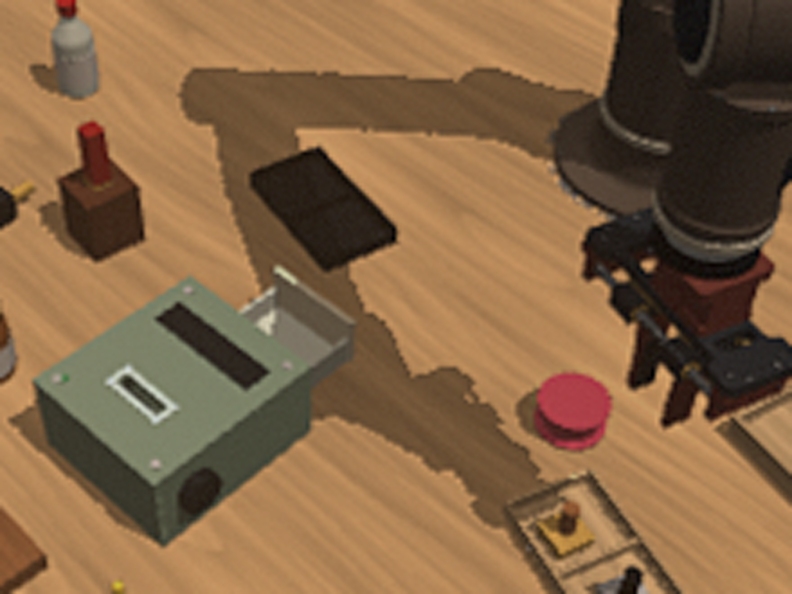

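The picture shows the pin seated in its stand at (95,155), the drawer open at (310,320) and the brass die upright in the tray's empty half at (568,525).

Request:
play_rows(
  deltas="0.6 0 0 0 0 0 0;0.6 0 0 0 0 0 0;0.6 0 0 0 0 0 0;0.6 0 0 0 0 0 0",
)

```text
time: 21.33
eef_pos: [414.3, 278.2, 154.3]
orientation: [0.0, 0.989, -0.15, -0.0]
force: [-0.8, -0.3, -0.3]
finger_gap: 0.404
finger_force: 0.0
```

```bash
python3 -c "
from rig import ctrl
print(ctrl.finish_job())"
```

```text
the job is handed in; nothing more can be done
None
```

The job is handed in at about 21 s: the catch was pressed and the drawer is open, the pin is back fully down in its stand, and the brass die stands upright in the tray's empty half; no verdict was returned.

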